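# Clear a sand painter's table

### The arm

A 6-joint arm with a two-finger parallel gripper is mounted at the origin on the work surface. World frame = base frame: x ahead of the robot, y to its left, z up, the work surface at z = 0. Lengths are in mm, angles in rad, forces in N, time in s.
With the tool pointing down it reaches from about 350 to 975 mm from the base axis. Payload 7.1 kg.
Tool frame: the origin (TCP) lies midway between the tips of the shut fingers; the grasp point (between the pads) lies 19 mm behind it (ctrl.grip_depth is the distance from the TCP to the grasp point, in mm); z points along the fingers, y is the line along which they close (so a half turn about z gives the same grasp; the last joint's range is limited). The gripper opens to 88 mm and grips with 3 to 60 N. Pads are 20 mm wide; open, the fingers measure 115 mm over their backs; the gripper's body (75 mm by 178 mm) begins 61 mm behind the grasp point.
Start: joints at [1.109, 0.423, 1.63, -0, 1.089, -0.019], TCP at [267.762, 564.72, 222.675] pointing down, gripper open.
Joint ranges: [-3, 3], [-0.9, 2.11], [0.09, 2.58], [-1.31, 4.45], [0.11, 2.69], [-2.54, 2.54]. Speed limits (rad/s): [2.39, 2.39, 3.01, 3.14, 3.14, 3.14].

### API

Orientations are given as a rotation vector (axis times angle).
In Python, from workcell import ctrl, cams gives the robot as it stands.
- The arm moves only by the tool move_arm, never from a script. Its argument "steps" is a list of rows, each a list of 3 entries, a list of its own where there are three numbers: the shift along the tool's x, y, z in units of 25 mm (1.0 is 25 mm), then the turn about the tool's z in units of 5 degrees (1.0 is 5 degrees), then the closure, from 0 (fully open) to 1 (shut). A call has 1 to 20 rows; each row shifts and turns the commanded pose from where the row before left it, along the tool's axes as they then stand; what a row does not reach is not made up. A row lasts 1/12 s, in which the tool goes at most 41.7 mm and 7.16 degrees, less where a joint would pass 70% of its speed; a pose out of reach is approached as far as the arm can. A call is refused whole if a number of a shift passes 1 or a number of a turn 1, either way. A call with a gripper value outside its range is refused whole. The fingers move at their own pace and stop on an object; the grip force is fixed at half the most. Time passes only in rows, so rows that do not move let the fingers close. It gives the time, the measured TCP pose, the force, the opening and the grip force at its end, in the units of the state.
- ctrl.get_obs(): the state, without advancing time (a new reading comes with each control period).
- cams.get_image(name): name is "side" or "top" or "wrist"; returns a dict with "image" (480x640x3 uint8, red, green, blue), "camera_matrix" (3x3 intrinsics, pixels), "xyz" and "rotation" of the camera in the world; the wrist camera has in their place "mount" (4x4, takes a point from camera to tool coordinates, whose origin is the TCP and whose axes are the flange's). Camera axes: x right, y down, z forward; pixel columns grow to the right and rows downward; lengths in mm; the calibration is good to about 2 mm. A picture is of the moment at which its call begins: read the wrist's pose just before it. There is no depth.
- ctrl.close_job(): hands the job in; it is judged then, once.
Trained networks look in the newest picture that a camera, given by its name, has taken for a name from the list of things; names that differ only in an ending like _2 or _b are one class to them, and where a whole thing is asked for, a point or a joint stands for the part that bears it (a point fixed in the world has none). Each returns a list of dicts, best first, with "p" (0 to 1); they miss things now and then, are a little off and sometimes report something else, mostly with a low value. They report only what shows in the picture. A call takes as long as a camera call.
- cams.boxes_of(camera, thing): "rect" ([centre column, centre row, width, height] in pixels, round what is visible of it).
- cams.cut_out(camera, thing): "pixels" (480x640 bool, what is visible of it) and "rect" ([centre column, centre row, width, height] in pixels, round what is visible of it).
The state is a dict: "t": time; "qpos": joint angles; "qvel": joint speeds; "joint_torque": joint torques, N m; "ee_pos": TCP position; "orientation": TCP orientation; "ft_force": force on the tool from outside, world axes, zero at the start; "moment": the same for the moment, N m; "width": finger opening in mm; "grasp_force": force on a finger pad.
Only numpy, scipy, OpenCV 4.12 (cv2) and the standard library are available. Lean on these libraries where they do the work, as an engineer would, in place of code of your own. Each camera call takes 0.05 s, during which the arm holds its last target. There are 200 camera calls.

### The job

Clear the painter's table: lay both glue brushes lengthwise, side by side and flat in the long tin tray, stand each glue pot upright in the bay of the wooden crate that fits it (big pot in the big bay, small pot in the small bay), and lay the sanding block flat in the low wooden box. Do not shove the two wooden bowls out of their places.

Things in the scene. Friction and masses are not known exactly. Their poses are not given: they have to be found in the camera images.
- brush_wide: Wide flat glue brush, rigid, 150 mm long, 70 g. Wooden handle 83 mm long, 18 wide (22 at its end), 12 thick; steel ferrule 26 mm long and brown bristle head 42 mm long, both 36 wide, 14 and 12 thick. Its x axis runs from handle to bristles, z up. Origin: middle of its length, on its underside, over the handle and 8 mm from the ferrule. Grip the handle 15 mm along -x, across y.
- brush_narrow: Narrow flat glue brush lying on the table, 150 mm long, rigid. Like the wide one, but the handle is 14 mm wide (18 mm at its very end) and the ferrule and bristles 20 mm wide; same lengths, thicknesses, axes, origin and gripping place. 50 g.
- pot_big: Big lidded glue pot standing upright: white plastic cylinder with a grey screw lid (pale disc on top), 64 mm in diameter (65 over the lid's ribs), 80 mm high. Origin: centre of its underside, z up. The lid stays on. About 0.3 kg.
- pot_small: Small lidded glue pot standing upright: white plastic cylinder with a grey screw lid (pale disc on top), 42 mm in diameter (43 over the lid's ribs), 62 mm high. Origin: centre of its underside, z up. The lid stays on. About 0.1 kg.
- block: Cork sanding block, 85 mm along its x, 52 mm along its y, 34 mm high, with a reddish abrasive sheet under it. Origin: centre of its underside, z up. 0.12 kg.
- brush_tray: Long low tin (bare aluminium) tray for the brushes, fixed. Outside 195 mm along its y (the long axis) and 120 mm along its x, 16 mm high (19 with the rolled rim); walls 4 mm, floor 4 mm thick: inside 187 x 112 mm. Origin: centre of its underside, z up. Both brushes lie along its y, one beside the other.
- pot_crate: Light wooden crate for the pots, fixed, turned any way: outside 168 mm along its y and 100 along its x, 32 high; walls and floor 6 mm. A partition makes two bays: the big one 88 x 88 mm inside, centred at y = -34 mm; the small one 62 mm along y, 88 along x inside, centred at y = +47 mm (both at x = 0). Origin: centre of its underside, z up.
- block_box: Low open box of mid-brown wood with steel corner irons, for the sanding block, fixed: outside 150 mm along its y (the long axis) and 130 mm along its x, 18 mm high; walls and floor 5 mm thick: inside 140 x 120 mm, undivided. Origin: centre of its underside, z up.
- bowl_left: Empty wooden bowl on the far left of the table, loose, 124 mm in diameter at the rim, 55 mm high. Origin: centre of its underside. Not to be moved.
- bowl_right: Empty wooden bowl like it on the far right. Not to be moved.

How it is judged (in metres and radians):
At the end, for the whole second after the job is handed in: Both brushes flat on the tray floor, centre within 46 mm across, 24 mm along, 0.35 rad; pots upright on the floor of their own bays (big within 15 mm; small 13 mm along, 26 across); block flat in its box within 40 mm across, 50 along; all at rest; bowls within 30 mm of their places (x of brush_wide in the frame of brush_tray between -0.046 and 0.046 m and y of brush_wide in the frame of brush_tray between -0.024 and 0.024 m and z of brush_wide in the frame of brush_tray between 0 and 0.009 m and angle between each of brush_wide, brush_narrow, block's own z axis and vertical below 0.08 rad and angle between the x axis of each of brush_wide, brush_narrow and the y axis of brush_tray, either way round below 0.35 rad and linear speed of each of brush_wide, brush_narrow, pot_big, pot_small, block below 0.02 m/s and angular speed of each of brush_wide, brush_narrow, pot_big, pot_small, block below 0.2 rad/s and x of brush_narrow in the frame of brush_tray between -0.046 and 0.046 m and y of brush_narrow in the frame of brush_tray between -0.024 and 0.024 m and z of brush_narrow in the frame of brush_tray between 0 and 0.009 m and x of pot_big in the frame of pot_crate between -0.015 and 0.015 m and y of pot_big in the frame of pot_crate between -0.049 and -0.019 m and z of pot_big in the frame of pot_crate between 0 and 0.011 m and angle between each of pot_big, pot_small's own z axis and vertical below 0.1 rad and x of pot_small in the frame of pot_crate between -0.026 and 0.026 m and y of pot_small in the frame of pot_crate between 0.034 and 0.06 m and z of pot_small in the frame of pot_crate between 0 and 0.011 m and x of block in the frame of block_box between -0.04 and 0.04 m and y of block in the frame of block_box between -0.05 and 0.05 m and z of block in the frame of block_box between 0 and 0.01 m and distance of each of bowl_left, bowl_right from where it was at the start of the episode below 0.03 m); the robot touches nothing.
It fails at once if a wooden bowl is shoved more than 30 mm from its place (distance of any of bowl_left, bowl_right from where it was at the start of the episode above 0.03 m).
It also fails if it takes over 115 s, if anything falls off the work surface, if the arm or the gripper's body presses on something with over 40 N, if the wrist force passes 120 N, or if a joint passes its speed limit or range.

## Working session

There is one attempt and no reset: what is moved stays moved. The work goes in short steps, Python scripts to look and compute and a tool call to move; the robot and the scene stay as the last step left them, time stands still between calls to the robot, and variables do not carry over. Pictures are saved under pics/ and viewed, at most 14 in all, crops included, and the job is handed in when it is done.

Besides the shell and the picture viewer there is one more tool, called after ">>>" as name(argument=value, ...) on one line, values as JSON. move_arm: Moves the arm, as the interface text tells. Its arguments: {"type":"object","properties":{"steps":{"type":"array"}},"required":["steps"]}

```bash
ls; mkdir -p pics; python3 - <<'E'
from workcell import ctrl,cams
import cv2,numpy as np
print(ctrl.get_obs())
for n in ("top","side"):
    d=cams.get_image(n); cv2.imwrite(f"pics/{n}0.png",d["image"][:,:,::-1]); print(n,d["camera_matrix"],d["xyz"],d["rotation"])
    for t in "brush_wide brush_narrow pot_big pot_small block brush_tray pot_crate block_box bowl_left bowl_right".split():
        print(t,[(np.round(b["rect"]),round(b["p"],2)) for b in cams.boxes_of(n,t)][:3])
E
```

```text
pics
{'t': 0.0, 'qpos': array([ 1.10898168e+00,  4.23851427e-01,  1.63070289e+00, -2.40217275e-05,
        1.08856976e+00, -1.89676366e-02]), 'qvel': array([-7.08515543e-04,  2.04476123e-03, -2.11231331e-05,  1.26636022e-03,
        1.23089535e-03, -4.83177270e-05]), 'joint_torque': array([ 1.54348463e-04, -5.44614601e+01, -2.73670846e+01,  6.44382345e-02,
        2.26771901e-02, -1.21797266e-04]), 'ee_pos': array([267.53625511, 564.22582751, 221.89001627]), 'orientation': array([-6.89859343e-01, -3.06456066e+00,  2.34407956e-03]), 'ft_force': array([ 0.16353113,  0.3568252 , -0.07574035]), 'moment': array([-0.02069918,  0.02582218, -0.02443063]), 'grasp_force': 0.0, 'width': 88.005754159054}
top [[463.6186164    0.         325.09867936]
 [  0.         463.6186164  231.13082817]
 [  0.           0.           1.        ]] [ 397.16554333    4.42725344 1102.20513162] [-2.16773901  2.13368998 -0.15452079]
brush_wide [(array([324., 276.,  18.,  64.]), 0.94)]
brush_narrow []
pot_big [(array([415., 190.,  33.,  32.]), 0.65)]
pot_small [(array([397., 272.,  22.,  20.]), 0.74)]
block [(array(
[... 493 characters left out ...]
42555 -0.19087518]
brush_wide [(array([280., 254.,  74.,  21.]), 0.7)]
brush_narrow [(array([331., 192.,  58.,  20.]), 0.67), (array([257., 220.,  36.,  25.]), 0.3), (array([278., 259.,  75.,  20.]), 0.19)]
pot_big [(array([412., 292.,  42.,  59.]), 0.77)]
pot_small [(array([305., 303.,  23.,  38.]), 0.74)]
block []
brush_tray [(array([279., 256.,  75.,  18.]), 0.69), (array([363., 243.,  95.,  68.]), 0.67)]
pot_crate [(array([356., 404., 126., 101.]), 0.86)]
block_box [(array([248., 170.,  66.,  41.]), 0.6)]
bowl_left [(array([320., 154.,  47.,  32.]), 0.8)]
bowl_right [(array([473., 359.,  76.,  66.]), 0.97), (array([259., 219.,  38.,  28.]), 0.67), (array([247., 170.,  66.,  42.]), 0.41)]
```

```bash
python3 - <<'E'
import cv2
a=cv2.imread("pics/top0.png")
c=a[130:350,110:530]
cv2.imwrite("pics/top0c.png",cv2.resize(c,(798,418),interpolation=cv2.INTER_CUBIC))
E
```

```text
(no output)
```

View pics/top0c.png

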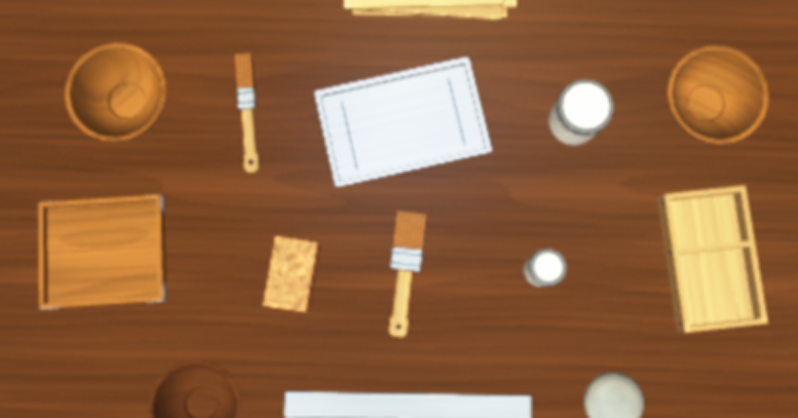

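View pics/side0.png

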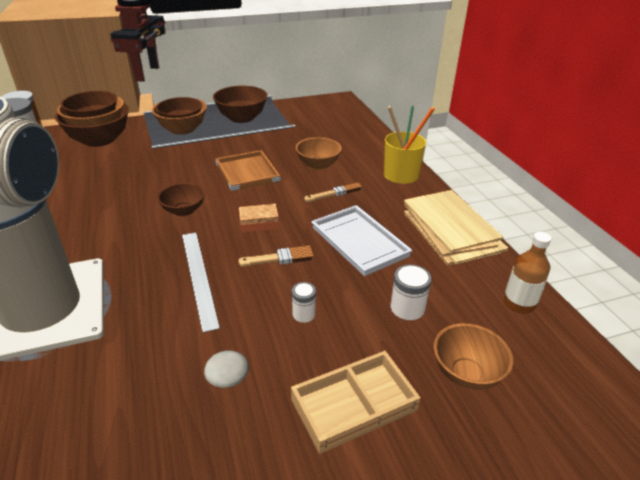

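The top crop (scale 1.9, offset 110,130) shows everything. The narrow brush is at crop (247,112), the wide brush at (407,272) and the tray at (403,121). The block is at (290,274), the block box at (101,252) and the crate at (715,258), with its small bay on the far side. The lids are at (585,107) and (548,267). The side view agrees.

```bash
cat > h.py <<'E'
import numpy as np,cv2
from scipy.spatial.transform import Rotation as R
from workcell import ctrl,cams
def world(px,d,z):
    K=d["camera_matrix"];r=np.array(d["rotation"],float);M=R.from_rotvec(r).as_matrix() if r.size==3 else r
    v=M@np.linalg.inv(K)@np.array([px[0],px[1],1.]);c=np.array(d["xyz"]);return c+v*(z-c[2])/v[2]
def go(x,y,z,ang=None):
    """turn units and tool shifts (after the turn) to bring TCP to x,y,z, closing axis at ang deg (mod 180)"""
    o=ctrl.get_obs();M=R.from_rotvec(o["orientation"]).as_matrix()
    a=np.degrees(np.arctan2(M[1,1],M[0,1])); t=0
    if ang is not None:
        t=-((ang-a+90)%180-90)   # tool z is down
    M2=M@R.from_euler("z",t,degrees=True).as_matrix()
    s=M2.T@(np.array([x,y,z])-o["ee_pos"])
    print("ee",np.round(o["ee_pos"],1),"clos",round(a,1),"tilt",round(np.degrees(np.arccos(-M[2,2])),1),"w",round(o["width"],1),"t",round(o["t"],1),"q6",round(o["qpos"][5],2),"| turn",round(t/5,2),"shift",np.round(s/25,2))
E
python3 - <<'E'
from h import *
d=cams.get_image("top"); im=d["image"]
W=lambda p,z:world((110+p[0]/1.9,130+p[1]/1.9),d,z)[:2]
def quad(n,pts,z):
    P=np.array([W(p,z) for p in pts]);c=P.mean(0);e=[P[(i+1)%4]-P[i] for i in range(4)]
    print(n,np.round(c),[(round(np.hypot(*v)),round(np.degrees(np.arctan2(v[1],v[0])),1)) for v in e])
quad("crate",[(663,193),(745,186),(767,323),(684,332)],32)
quad("tray",[(315,91),(468,57),(492,152),(337,186)],18)
quad("box",[(39,203),(163,195),(164,300),(40,308)],18)
quad("block",[(274,236),(317,242),(305,312),(263,305)],34)
print("potb",W((585,107),80),"pots",W((548,267),62))
for n,h,t in(("wide",(398,336),(411,211)),("narrow",(251,172),(243,53))):
    a,b=W(h,12),W(t,12);v=b-a;print(n,(a+b)/2,np.hypot(*v),np.degrees(np.arctan2(v[1],v[0])))
for n,z in(("brush_wide",12),("brush_narrow",12),("block",34),("block_box",18),("brush_tray",18),("pot_crate",32),("pot_big",80),("pot_small",62)):
    for c in cams.cut_out("top",n)[:2]:
        m=c["pixels"].astype(np.uint8);r=cv2.minAreaRect(cv2.findNonZero(m));B=cv2.boxPoints(r)
        P=np.array([world(p,d,z)[:2] for p in B]);e=P[1:3]-P[0:2]
        print(n,round(c["p"],2),np.round(P.mean(0)),[(round(np.hypot(*v)),round(np.degrees(np.arctan2(v[1],v[0])),1)) for v in e])
go(300,300,200)
E
```

```text
crate [ 473. -372.] [(102, np.float64(-84.2)), (168, np.float64(-173.1)), (101, np.float64(97.0)), (170, np.float64(7.1))]
tray [640.  10.] [(199, np.float64(-76.1)), (126, np.float64(-165.9)), (198, np.float64(103.5)), (125, np.float64(14.4))]
box [470. 378.] [(153, np.float64(-85.3)), (129, np.float64(-176.4)), (151, np.float64(94.6)), (129, np.float64(4.8))]
block [446. 144.] [(53, np.float64(-97.0)), (85, np.float64(172.0)), (51, np.float64(81.5)), (84, np.float64(-6.9))]
potb [ 646.5031308  -206.41789778] pots [ 456.92781905 -164.06365454]
wide [449.76456421   4.98633324] 154.58422440801928 -5.0306904376757045
narrow [649.57089315 207.57885209] 154.57484965157082 6.09816514900391
brush_wide 0.72 [471. 379.] [(158, np.float64(-86.2)), (132, np.float64(-174.1))]
brush_wide 0.65 [449.   4.] [(151, np.float64(-4.7)), (35, np.float64(-94.8))]
brush_narrow 0.63 [650. 208.] [(24, np.float64(-85.7)), (154, np.float64(-174.6))]
block 0.65 [446. 141.] [(83, np.float64(-5.7)), (54, np.float64(-96.9))]
block_box 0.63 [471. 378.] [(160, np.float64(-85.7)), (135, np.float64(-173.6))]
brush_tray 0.6 [640.   9.] [(204, np.float64(-75.9)), (127, np.float64(-167.2))]
pot_crate 0.69 [ 472. -370.] [(114, np.float64(-80.5)), (174, np.float64(-173.7))]
pot_big 0.98 [ 640. -200.] [(82, np.float64(-44.1)), (64, np.float64(-135.7))]
pot_small 0.7 [ 457. -160.] [(47, np.float64(-89.1)), (43, np.float64(179.5))]
ee [267.8 564.7 222.7] clos 64.6 tilt 0.0 w 88.0 t 1.6 q6 -0.02 | turn 0.0 shift [-5.7  -9.01  0.91]
```

```bash
python3 -c "
from h import *
go(446,143,120,83.5)"
```

```text
ee [267.8 564.7 222.7] clos 64.6 tilt 0.0 w 88.0 t 1.6 q6 -0.02 | turn -3.77 shift [ -8.99 -15.95   4.11]
```

>>> move_arm(steps=[[[0,0,0.8],-0.94,0],[[0,0,0.8],-0.94,0],[[0,0,0.8],-0.94,0],[[0,0,0.8],-0.94,0],[[-0.56,-1,0],0,0],[[-0.56,-1,0],0,0],[[-0.56,-1,0],0,0],[[-0.56,-1,0],0,0],[[-0.56,-1,0],0,0],[[-0.56,-1,0],0,0],[[-0.56,-1,0],0,0],[[-0.56,-1,0],0,0],[[-0.56,-1,0],0,0],[[-0.56,-1,0],0,0],[[-0.56,-1,0],0,0],[[-0.56,-1,0],0,0],[[-0.56,-1,0],0,0],[[-0.56,-1,0],0,0],[[-0.56,-1,0],0,0],[[-0.56,-1,0],0,0]])

```text
t: 3.22
ee_pos: [445.1, 140.4, 142.9]
orientation: [0.18, 3.136, 0.0]
ft_force: [0.8, 0.9, 0.3]
width: 87.8
grasp_force: 0.0
```

```bash
python3 -c "
from h import *
d=cams.get_image('wrist');cv2.imwrite('pics/w1.png',d['image'][:,:,::-1])
go(446,143,8,83.5)"
```

```text
ee [446.7 137.4 143. ] clos 83.4 tilt 0.1 w 87.9 t 3.3 q6 -1.18 | turn -0.02 shift [0.06 0.22 5.4 ]
```

View pics/w1.png

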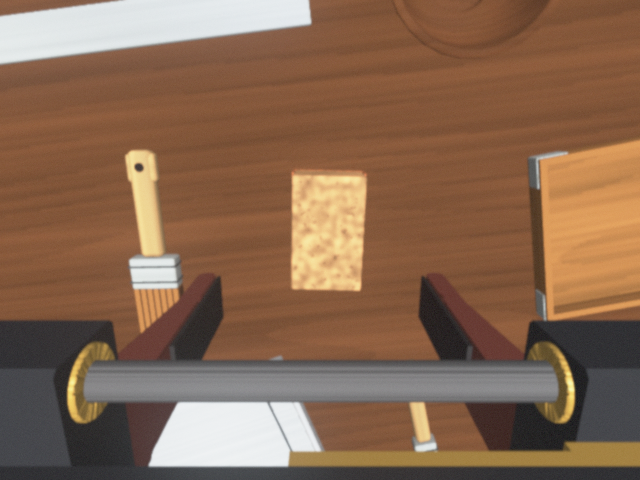

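>>> move_arm(steps=[[[0,0,0.4],0,0],[[0,0,1],0,0],[[0,0,1],0,0],[[0,0,1],0,0],[[0,0,0.7],0,0],[[0,0,0],0,0]])

```text
t: 3.77
ee_pos: [441.8, 141.8, 36.9]
orientation: [-0.179, -3.131, 0.003]
ft_force: [-1.1, 1.4, 0.2]
width: 88.1
grasp_force: 0.0
```

```bash
python3 -c "
from h import *
go(446,143,8,83.5)"
```

```text
ee [441.8 141.8  36.9] clos 83.5 tilt 0.3 w 88.1 t 3.8 q6 -1.17 | turn -0.01 shift [-0.17  0.07  1.16]
```

>>> move_arm(steps=[[[0,0,0.6],0,0],[[0,0,0.5],0,0],[[0,0,0],0,0],[[0,0,0],0,1],[[0,0,0],0,1],[[0,0,0],0,1],[[0,0,0],0,1],[[0,0,0],0,1],[[0,0,0],0,1],[[0,0,0],0,1],[[0,0,-1],0,1],[[0,0,-1],0,1],[[0,0,-0.5],0,1],[[0,0,0],0,1],[[0,0,0],0,1]])

```text
t: 5.02
ee_pos: [444.8, 141.7, 75.5]
orientation: [0.18, 3.135, 0.001]
ft_force: [-0.2, 0.5, -1.7]
width: 51.9
grasp_force: 30.0
```

```bash
python3 -c "
from h import *
go(470,378,70,94.5)"
```

```text
ee [444.8 141.7  75.5] clos 83.4 tilt 0.1 w 51.9 t 5.0 q6 -1.17 | turn -2.21 shift [-1.75  9.34  0.22]
```

>>> move_arm(steps=[[[0,0,0],-0.74,1],[[0,0,0],-0.74,1],[[0,0,0],-0.73,1],[[-0.1,0.54,0],0,1],[[-0.18,0.98,0],0,1],[[-0.18,0.98,0],0,1],[[-0.18,0.98,0],0,1],[[-0.18,0.98,0],0,1],[[-0.18,0.98,0],0,1],[[-0.18,0.98,0],0,1],[[-0.18,0.98,0],0,1],[[-0.18,0.98,0],0,1],[[-0.18,0.96,0],0,1],[[0,0,0],0,1],[[0,0,0],0,1],[[0,0,0],0,1]])

```text
t: 6.35
ee_pos: [468.0, 376.7, 73.5]
orientation: [0.123, -3.137, 0.003]
ft_force: [0.3, 0.2, -1.3]
width: 51.6
grasp_force: 30.0
```

```bash
python3 -c "
from h import *
go(470,378,14,94.5)"
```

```text
ee [468.  376.7  73.5] clos 94.5 tilt 0.2 w 51.6 t 6.3 q6 -0.99 | turn 0.0 shift [-0.09  0.05  2.38]
```

>>> move_arm(steps=[[[0,0,0.8],0,1],[[0,0,0.8],0,1],[[0,0,0.5],0,1],[[0,0,0.26],0,1],[[0,0,0],0,1],[[0,0,0],0,1],[[0,0,0],0,0.28],[[0,0,0],0,0.28],[[0,0,0],0,0.28],[[0,0,-0.6],0,0.28],[[0,0,-1],0,0.28],[[0,0,-1],0,0.28],[[0,0,-1],0,0.28],[[0,0,0],0,0.4]])

```text
t: 7.52
ee_pos: [471.5, 379.8, 111.0]
orientation: [-0.123, 3.133, 0.007]
ft_force: [0.3, 0.9, 0.5]
width: 59.3
grasp_force: 0.0
```

```bash
python3 -c "
from h import *
go(449.5-15,4.5+1.3,100,85)"
```

```text
ee [471.5 379.8 111. ] clos 94.5 tilt 0.4 w 59.3 t 7.5 q6 -0.99 | turn 1.9 shift [  0.17 -15.03   0.36]
```

>>> move_arm(steps=[[[0,0,0],0.95,0.4],[[0,0,0],0.95,0.4],[[0.01,-1,0],0,0.4],[[0.01,-1,0],0,0.4],[[0.01,-1,0],0,0.4],[[0.01,-1,0],0,0.4],[[0.01,-1,0],0,0.4],[[0.01,-1,0],0,0.4],[[0.01,-1,0],0,0.4],[[0.01,-1,0],0,0.4],[[0.01,-1,0],0,0.4],[[0.01,-1,0],0,0.4],[[0.01,-1,0],0,0.4],[[0.01,-1,0],0,0.4],[[0.01,-1,0],0,0.4],[[0.01,-1,0],0,0.4],[[0.01,-1,0],0,0.4],[[0,0,0],0,0.4],[[0,0,0],0,0.4],[[0,0,0],0,0.4]])

```text
t: 9.18
ee_pos: [432.6, 4.8, 106.1]
orientation: [0.139, 3.139, 0.0]
ft_force: [-0.0, 0.1, -0.4]
width: 52.6
grasp_force: 0.0
```

```bash
python3 -c "
from h import *
d=cams.get_image('top');cv2.imwrite('pics/t2.png',cv2.resize(d['image'][150:330,110:530,::-1],(798,342)))
go(434.6,5.8,3,85)"
```

```text
ee [432.7   5.2 106.1] clos 85.0 tilt 0.0 w 52.7 t 9.2 q6 -1.5 | turn -0.0 shift [-0.07  0.03  4.12]
```

View pics/t2.png

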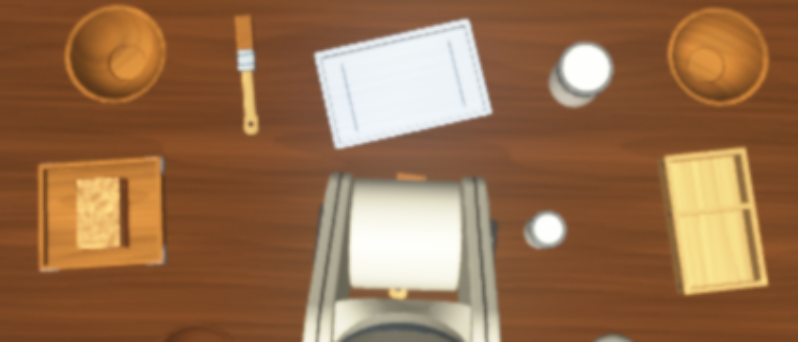

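The block lies flat in its box, at about (101,212) in the crop. Next is the wide brush.

>>> move_arm(steps=[[[0,0,0.8],0,0.4],[[0,0,1],0,0.4],[[0,0,1],0,0.4],[[0,0,0.8],0,0.4],[[-0.05,0,0.5],0,0.4],[[0,0,0],0,0.4],[[0,0,0],0,0.4],[[0,0,0],0,1],[[0,0,0],0,1],[[0,0,0],0,1],[[0,0,0],0,1],[[0,0,0],0,1],[[0,0,0],0,1],[[0,0,0],0,1]])

```text
t: 10.4
ee_pos: [434.1, 4.5, 4.1]
orientation: [0.138, 3.138, 0.0]
ft_force: [-1.2, 0.7, 6.4]
width: 17.5
grasp_force: 29.9
```

```bash
python3 -c "
from h import *
go(434.6,5.8,73,85)"
```

```text
ee [434.1   4.5   4.1] clos 85.0 tilt 0.0 w 17.5 t 10.4 q6 -1.5 | turn -0.01 shift [-0.02  0.05 -2.76]
```

>>> move_arm(steps=[[[0,0,-0.6],0,1],[[0,0,-1],0,1],[[0,0,-1],0.7,1],[[0,0,0],1,1],[[0,0,0],1,1],[[0,0,0],1,1],[[0,0,0],1,1],[[0,0,0],1,1],[[0,0,0],1,1],[[0,0,0],1,1],[[0,0,0],1,1],[[0,0,0],1,1],[[0,0,0],1,1],[[0,0,0],1,1],[[0,0,0],1,1],[[0,0,0],1,1],[[0,0,0],0.5,1],[[0,0,0],0,1],[[0,0,0],0,1]])

```text
t: 11.98
ee_pos: [433.7, 4.5, 68.6]
orientation: [-1.933, -2.477, 0.0]
ft_force: [-0.6, -0.1, -0.8]
width: 17.9
grasp_force: 29.9
```

```bash
python3 -c "
from h import *
go(613,19,60,14)"
```

```text
ee [433.7   4.5  68.6] clos 14.1 tilt 0.0 w 17.9 t 12.0 q6 -0.26 | turn 0.01 shift [-1.17  7.1   0.34]
```

>>> move_arm(steps=[[[-0.1,0.6,0],0,1],[[-0.17,1,0],0,1],[[-0.17,1,0],0,1],[[-0.17,1,0],0,1],[[-0.17,1,0],0,1],[[-0.17,1,0],0,1],[[-0.15,0.9,0],0,1],[[-0.07,0.6,0],0,1],[[0,0,0],0,1],[[0,0,0],0,1],[[0,0,0],0,1]])

```text
t: 12.9
ee_pos: [611.5, 18.9, 68.1]
orientation: [-1.933, -2.475, 0.002]
ft_force: [-0.4, -1.2, -1.4]
width: 17.4
grasp_force: 29.9
```

```bash
python3 -c "
from h import *
d=cams.get_image('side');cv2.imwrite('pics/s3.png',cv2.resize(d['image'][130:330,180:480,::-1],(750,500)))
go(613,19,7.5,14)"
```

```text
ee [611.5  18.9  68.3] clos 14.0 tilt 0.1 w 17.7 t 12.9 q6 -0.23 | turn 0.0 shift [-0.01  0.07  2.43]
```

View pics/s3.png

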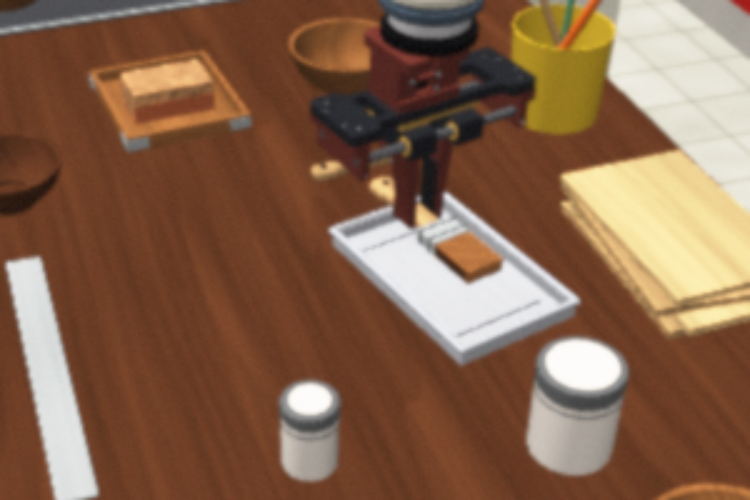

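The brush is held level over the tray, parallel to its long side. I'll lower it now.

>>> move_arm(steps=[[[0,0,0.7],0,1],[[0,0,0.8],0,1],[[0,0,0.6],0,1],[[0,0.05,0.28],0,1],[[0,0,0.04],0,1],[[0,0,0],0,1],[[0,0,0],0,0.66],[[0,0,0],0,0.66],[[0,0,0],0,0.66],[[0,0,-0.5],0,0.66],[[0,0,-1],0,0.66],[[0,0,-1],0,0.66],[[0,0,-1],0,0.5],[[0,0,-0.5],0,0.5],[[0,0,0],0,0.4]])

```text
t: 14.2
ee_pos: [616.7, 19.4, 112.1]
orientation: [1.931, 2.471, 0.006]
ft_force: [0.4, -0.2, 0.0]
width: 46.1
grasp_force: 0.0
```

```bash
python3 -c "
from h import *
go(649.5-14.9,207.5-1.5,100,95.5)"
```

```text
ee [616.7  19.4 112.1] clos 14.0 tilt 0.4 w 46.1 t 14.2 q6 -0.23 | turn -16.3 shift [-1.43  7.36  0.49]
```

>>> move_arm(steps=[[[0,0,0],-0.96,0.4],[[0,0,0],-0.96,0.4],[[0,0,0],-0.96,0.4],[[0,0,0],-0.96,0.4],[[0,0,0],-0.96,0.4],[[0,0,0],-0.96,0.4],[[0,0,0],-0.96,0.4],[[0,0,0],-0.96,0.4],[[0,0,0],-0.96,0.4],[[0,0,0],-0.96,0.4],[[0,0,0],-0.96,0.4],[[0,0,0],-0.96,0.4],[[0,0,0],-0.96,0.4],[[0,0,0],-0.96,0.4],[[0,0,0],-0.96,0.4],[[0,0,0],-0.96,0.4],[[0,0,0],-0.94,0.4]])

```text
t: 15.62
ee_pos: [613.5, 19.3, 106.8]
orientation: [0.157, -3.136, -0.0]
ft_force: [-0.1, -0.2, -0.4]
width: 52.9
grasp_force: 0.0
```

>>> move_arm(steps=[[[-0.18,0.92,0],0,0.4],[[-0.18,0.92,0],0,0.4],[[-0.18,0.92,0],0,0.4],[[-0.18,0.92,0],0,0.4],[[-0.18,0.92,0],0,0.4],[[-0.18,0.92,0],0,0.4],[[-0.18,0.92,0],0,0.4],[[-0.17,0.92,0],0,0.4],[[0,0,0],0,0.4],[[0,0,0],0,0.4],[[0,0,0],0,0.4]])

```text
t: 16.53
ee_pos: [631.6, 205.2, 107.1]
orientation: [0.151, -3.136, 0.001]
ft_force: [-0.3, -0.7, 0.3]
width: 52.4
grasp_force: 0.0
```

```bash
python3 -c "
from h import *
d=cams.get_image('wrist');cv2.imwrite('pics/w4.png',d['image'][:,:,::-1])
go(634.6,206,3,95.5)"
```

```text
ee [631.7 204.9 107.3] clos 95.5 tilt 0.1 w 52.3 t 16.6 q6 -1.37 | turn -0.01 shift [-0.12  0.04  4.17]
```

View pics/w4.png

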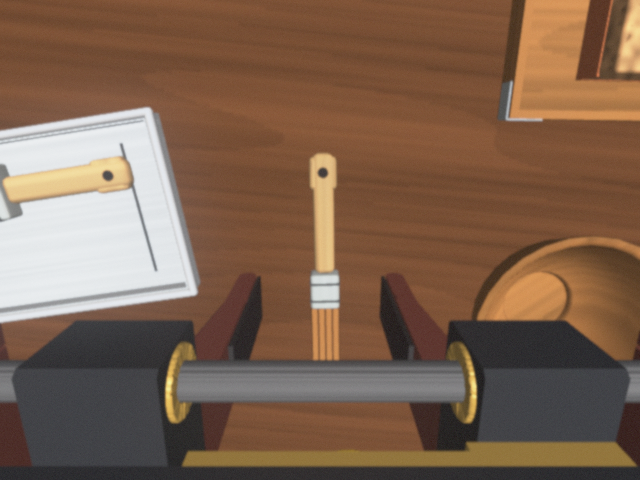

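The narrow brush is centred between the fingers and runs straight down the picture. The wide brush lies in the tray, at the left.

>>> move_arm(steps=[[[0,0,0.8],0,0.4],[[0,0,1],0,0.4],[[0,0,1],0,0.4],[[0,0,0.8],0,0.4],[[-0.1,0,0.53],0,0.4],[[0,0,0],0,0.4],[[0,0,0],0,0.4],[[0,0,0],0,1],[[0,0,0],0,1],[[0,0,0],0,1],[[0,0,0],0,1],[[0,0,0],0,1],[[0,0,0],0,1],[[0,0,0],0,1],[[0,0,0],0,1]])

```text
t: 17.83
ee_pos: [635.0, 206.2, 5.3]
orientation: [-0.15, 3.138, 0.0]
ft_force: [-1.5, 0.4, 4.0]
width: 13.5
grasp_force: 29.9
```

>>> move_arm(steps=[[[0,0,-0.6],0,1],[[0,0,-1],0,1],[[0,0,-1],0.96,1],[[0,0,-0.2],0.96,1],[[0,0,0],0.96,1],[[0,0,0],0.96,1],[[0,0,0],0.96,1],[[0,0,0],0.96,1],[[0,0,0],0.96,1],[[0,0,0],0.96,1],[[0,0,0],0.96,1],[[0,0,0],0.96,1],[[0,0,0],0.96,1],[[0,0,0],0.96,1],[[0,0,0],0.96,1],[[0,0,0],0.96,1],[[0,0,0],0.96,1],[[0,0,0],0.96,1],[[0,0,0],0.96,1],[[0,0,0],0,1]])

```text
t: 19.5
ee_pos: [634.9, 206.1, 75.8]
orientation: [1.94, 2.471, 0.0]
ft_force: [-0.3, 0.5, -2.1]
width: 13.9
grasp_force: 29.9
```

```bash
python3 -c "
from h import *
go(640+23.3-3.6,10+5.8+14.6,70,14)"
```

```text
ee [634.9 206.1  75.8] clos 13.7 tilt 0.0 w 13.9 t 19.5 q6 0.06 | turn -0.06 shift [-7.06 -0.74  0.23]
```

>>> move_arm(steps=[[[-0.5,0,0],0,1],[[-0.9,-0.1,0],0,1],[[-1,-0.1,0],0,1],[[-1,-0.1,0],0,1],[[-1,-0.1,0],0,1],[[-1,-0.1,0],0,1],[[-0.9,-0.1,0],0,1],[[-0.76,-0.1,0],0,1],[[0,0,0],0,1],[[0,0,0],0,1],[[0,0,0],0,1]])

```text
t: 20.42
ee_pos: [660.1, 30.5, 75.1]
orientation: [-1.936, -2.474, -0.0]
ft_force: [-0.9, -0.1, -0.6]
width: 13.5
grasp_force: 29.9
```

```bash
python3 -c "
from h import *
go(659.7,30.4,9.3,14)"
```

```text
ee [660.1  30.5  75.1] clos 13.9 tilt 0.0 w 13.5 t 20.4 q6 -0.22 | turn -0.02 shift [-0.   -0.02  2.63]
```

>>> move_arm(steps=[[[0,0,0.8],0,1],[[0,0,0.9],0,1],[[0,0,0.6],0,1],[[0,0,0.3],0,1],[[0,0,0.04],0,1],[[0,0,0],0,1],[[0,0,0],0,0.68],[[0,0,0],0,0.68],[[0,0,0],0,0.68],[[0,0,-0.5],0,0.68],[[0,0,-1],0,0.68],[[0,0,-1],0,0.6],[[0,0,-1],0,0.2],[[0,0,-1],0,0],[[0,0,-1],0,0],[[0,0,0],0,0]])

```text
t: 21.75
ee_pos: [663.6, 30.7, 153.3]
orientation: [1.932, 2.468, 0.01]
ft_force: [1.8, 0.1, 1.3]
width: 58.1
grasp_force: 0.0
```

```bash
python3 -c "
from h import *
go(646,-206,140,14);go(646,-206,140,70);go(457,-163.5,120,70)"
```

```text
ee [663.6  30.7 153.3] clos 13.9 tilt 0.5 w 58.1 t 21.8 q6 -0.21 | turn -0.02 shift [-9.01 -2.98  0.52]
ee [663.6  30.7 153.3] clos 13.9 tilt 0.5 w 58.1 t 21.8 q6 -0.21 | turn -11.22 shift [-2.57 -9.14  0.52]
ee [663.6  30.7 153.3] clos 13.9 tilt 0.5 w 58.1 t 21.8 q6 -0.21 | turn -11.22 shift [  5.12 -10.13   1.25]
```

>>> move_arm(steps=[[[-0.5,0,0],0,0],[[-0.9,-0.3,0],0,0],[[-0.95,-0.34,0],0,0],[[-0.95,-0.34,0],0,0],[[-0.95,-0.34,0],0,0],[[-0.95,-0.34,0],0,0],[[-0.95,-0.34,0],0,0],[[-0.95,-0.34,0],0,0],[[-0.95,-0.34,0],0,0],[[-0.95,-0.3,0],0,0],[[0,0,0],0,0],[[0,0,0],0,0],[[0,0,0],0,0]])

```text
t: 22.83
ee_pos: [641.1, -205.6, 145.5]
orientation: [-1.936, -2.471, 0.001]
ft_force: [-0.3, 0.0, -0.2]
width: 87.6
grasp_force: 0.0
```

```bash
python3 -c "
from h import *
d=cams.get_image('wrist');cv2.imwrite('pics/w5.png',d['image'][:,:,::-1])
go(646.5,-206.4,42,14)"
```

```text
ee [ 641.4 -205.1  145.7] clos 13.9 tilt 0.1 w 88.0 t 22.9 q6 -0.57 | turn -0.02 shift [-0.11  0.19  4.15]
```

View pics/w5.png

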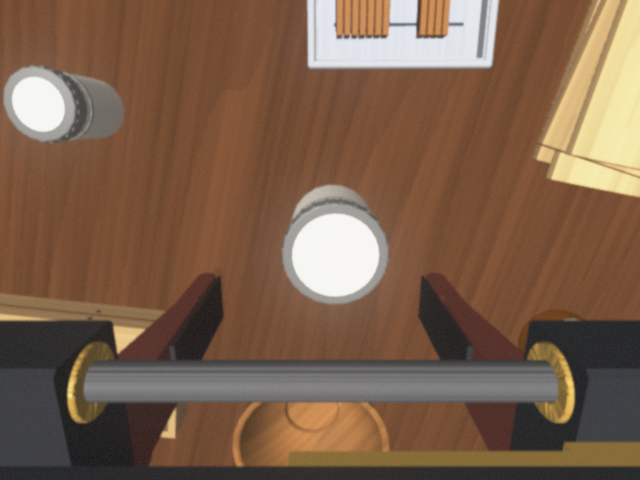

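```bash
cat >> h.py <<'E'
def wworld(px,d,o,z):
    T=np.eye(4);T[:3,:3]=R.from_rotvec(o["orientation"]).as_matrix();T[:3,3]=o["ee_pos"]
    C=T@np.array(d["mount"]);v=C[:3,:3]@np.linalg.inv(d["camera_matrix"])@np.array([px[0],px[1],1.]);c=C[:3,3]
    return c+v*(z-c[2])/v[2]
E
python3 -c "
from h import *
o=ctrl.get_obs();d=cams.get_image('wrist')
print(wworld((335,253),d,o,80),wworld((41,104),d,o,62))
go(646.5,-206.4,42,14)"
```

```text
[ 650.19529168 -202.17201485   80.        ] [ 461.28152145 -160.02092683   62.        ]
ee [ 641.6 -204.7  145.9] clos 13.9 tilt 0.1 w 88.0 t 22.9 q6 -0.57 | turn -0.01 shift [-0.12  0.18  4.15]
```

>>> move_arm(steps=[[[-0.07,0.27,0.3],0,0],[[0,0,1],0,0],[[0,0,1],0,0],[[0,0,1],0,0],[[0,0,0.6],0,0],[[0,0,0.25],0,0],[[0,0,0],0,0],[[0,0,0],0,0],[[0,0,0],0,1],[[0,0,0],0,1],[[0,0,0],0,1],[[0,0,0],0,1],[[0,0,0],0,1],[[0,0,0],0,1],[[0,0,0],0,1]])

```text
t: 24.18
ee_pos: [649.6, -206.0, 43.7]
orientation: [1.936, 2.472, 0.001]
ft_force: [0.4, -0.2, 5.5]
width: 63.9
grasp_force: 30.0
```

```bash
python3 -c "
from h import *
go(439.3,-376.1,120,14)"
```

```text
ee [ 649.6 -206.    43.7] clos 13.9 tilt 0.1 w 63.9 t 24.2 q6 -0.57 | turn -0.02 shift [-4.57 -9.8  -3.06]
```

>>> move_arm(steps=[[[0,0,-0.5],0,1],[[0,0,-0.9],0,1],[[0,0,-1],0,1],[[0,0,-0.9],0,1],[[-0.3,-0.64,0],0,1],[[-0.43,-0.92,0],0,1],[[-0.43,-0.92,0],0,1],[[-0.43,-0.92,0],0,1],[[-0.43,-0.92,0],0,1],[[-0.43,-0.92,0],0,1],[[-0.43,-0.92,0],0,1],[[-0.43,-0.92,0],0,1],[[-0.43,-0.92,0],0,1],[[-0.43,-0.92,0],0,1],[[-0.4,-0.88,0],0,1],[[0,0,0],0,1],[[0,0,0],0,1],[[0,0,0],0,1]])

```text
t: 25.68
ee_pos: [437.7, -375.2, 124.7]
orientation: [-1.937, -2.472, -0.0]
ft_force: [1.0, -0.7, -4.4]
width: 63.7
grasp_force: 30.0
```

```bash
python3 -c "
from h import *
o=ctrl.get_obs();d=cams.get_image('wrist');cv2.imwrite('pics/w6.png',d['image'][:,:,::-1])
go(439.3,-376.1,50,14)"
```

```text
ee [ 438.3 -375.   124.9] clos 13.9 tilt 0.0 w 63.7 t 25.7 q6 -0.97 | turn -0.02 shift [-0.05  0.03  3.  ]
```

View pics/w6.png

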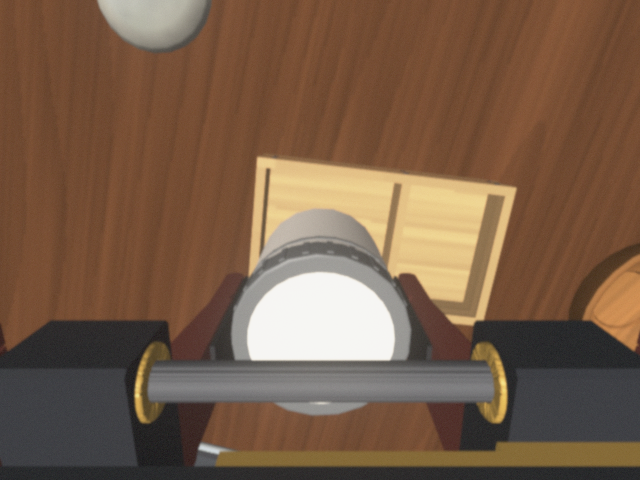

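The crate corners are at (258,157), (515,188) and (484,326) in this picture. The pot hangs over the left, bigger bay.

```bash
python3 -c "
from h import *
o=ctrl.get_obs();d=cams.get_image('wrist')
a,b,c=[wworld(p,d,o,32)[:2] for p in((258,157),(515,188),(484,326))]
u=b-a;v=c-b;print(a,b,c,np.hypot(*u),np.hypot(*v),np.degrees(np.arctan2(u[1],u[0])),(a+c)/2)
p=wworld((322,335),d,o,80+124.9-43.7);print('potlid',p)
m=(a+c)/2;u/=np.hypot(*u);print('big',m-34*u,'small',m+47*u)
go(*(m-34*u),50,14)
"
```

```text
[ 387.15579435 -330.43004421] [ 552.00834324 -310.00166879] [ 566.86937956 -408.00013454] 166.1134594128994 99.11886646574827 7.064028642355201 [ 477.01258695 -369.21508937]
potlid [ 438.46287323 -371.13832778  161.2       ]
big [ 443.27066934 -373.3963566 ] small [ 523.65582601 -363.43510232]
ee [ 438.6 -374.9  124.9] clos 13.9 tilt 0.0 w 63.4 t 25.8 q6 -0.97 | turn -0.02 shift [0.01 0.2  3.  ]
```

>>> move_arm(steps=[[[-0.1,0.15,0.4],0,1],[[0,0,0.8],0,1],[[0,0,0.8],0,1],[[0,0,0.6],0,1],[[0,0,0.3],0,1],[[0,0,0.08],0,1],[[0,0,0],0,1],[[0,0,0],0,1],[[0,0,0],0,0],[[0,0,0],0,0],[[0,0,0],0,0],[[0,0,0],0,0],[[0,0,-0.8],0,0],[[0,0,-1],0,0],[[0,0,-1],0,0],[[0,0,-1],0,0],[[0,0,0],0,0],[[0,0,0],0,0]])

```text
t: 27.28
ee_pos: [443.5, -377.9, 147.4]
orientation: [1.934, 2.47, -0.0]
ft_force: [0.2, -0.2, -0.2]
width: 88.0
grasp_force: 0.0
```

```bash
python3 -c "
from h import *
go(460,-162,120,14); go(460,-162,120,97)"
```

```text
ee [ 443.5 -377.9  147.4] clos 13.9 tilt 0.2 w 88.0 t 27.3 q6 -0.97 | turn -0.02 shift [8.22 2.73 1.08]
ee [ 443.5 -377.9  147.4] clos 13.9 tilt 0.2 w 88.0 t 27.3 q6 -0.97 | turn -16.62 shift [-1.7   8.49  1.08]
```

>>> move_arm(steps=[[[0.6,0.2,0],0,0.2],[[0.95,0.32,0],0,0.2],[[0.95,0.32,0],0,0.2],[[0.95,0.32,0],0,0.2],[[0.95,0.32,0],0,0.2],[[0.95,0.32,0],0,0.2],[[0.95,0.32,0],0,0.2],[[0.95,0.32,0],0,0.2],[[0.95,0.29,0],0,0.2],[[0,0,0],0,0.2],[[0,0,0],0,0.2],[[0,0,0],0,0.2]])

```text
t: 28.28
ee_pos: [459.3, -161.4, 145.0]
orientation: [-1.935, -2.473, 0.001]
ft_force: [0.1, -0.5, 0.3]
width: 70.2
grasp_force: 0.0
```

```bash
python3 -c "
from h import *
go(460,-162.5,36,14)"
```

```text
ee [ 459.3 -161.4  145. ] clos 13.9 tilt 0.1 w 70.2 t 28.3 q6 -0.61 | turn -0.01 shift [-0.05  0.02  4.36]
```

>>> move_arm(steps=[[[-0.05,0.02,0.6],0,0.2],[[0,0,1],0,0.2],[[0,0,1],0,0.2],[[0,0,1],0,0.2],[[0,0,0.6],0,0.2],[[0,0,0.16],0,0.2],[[0,0,0],0,0.2],[[0,0,0],0,0.2],[[0,0,0],0,1],[[0,0,0],0,1],[[0,0,0],0,1],[[0,0,0],0,1],[[0,0,0],0,1],[[0,0,0],0,1],[[0,0,0],0,1]])

```text
t: 29.53
ee_pos: [460.8, -162.8, 37.2]
orientation: [1.936, 2.473, 0.0]
ft_force: [-1.8, 0.0, 6.7]
width: 41.9
grasp_force: 30.0
```

```bash
python3 -c "
from h import *
go(522.5,-365.5,145,14)"
```

```text
ee [ 460.8 -162.8   37.2] clos 13.9 tilt 0.0 w 41.9 t 29.5 q6 -0.61 | turn -0.02 shift [-8.47  0.44 -4.31]
```

>>> move_arm(steps=[[[0,0,-0.6],0,1],[[0,0,-1],0,1],[[0,0,-1],0,1],[[0,0,-1],0,1],[[0,0,-0.7],0,1],[[-0.6,0.03,0],0,1],[[-0.9,0.05,0],0,1],[[-1,0.05,0],0,1],[[-1,0.05,0],0,1],[[-1,0.05,0],0,1],[[-1,0.05,0],0,1],[[-1,0.05,0],0,1],[[-1,0.05,0],0,1],[[-0.97,0.06,0],0,1],[[0,0,0],0,1],[[0,0,0],0,1],[[0,0,0],0,1]])

```text
t: 30.95
ee_pos: [521.0, -365.3, 142.7]
orientation: [-1.936, -2.471, -0.0]
ft_force: [0.4, -0.5, -0.9]
width: 41.4
grasp_force: 30.0
```

```bash
python3 -c "
from h import *
d=cams.get_image('wrist');cv2.imwrite('pics/w7.png',d['image'][:,:,::-1])
go(522.5,-365.5,43.2,14)"
```

```text
ee [ 521.1 -364.8  143.1] clos 13.9 tilt 0.1 w 41.4 t 31.0 q6 -0.87 | turn -0.02 shift [-0.05  0.05  3.99]
```

View pics/w7.png

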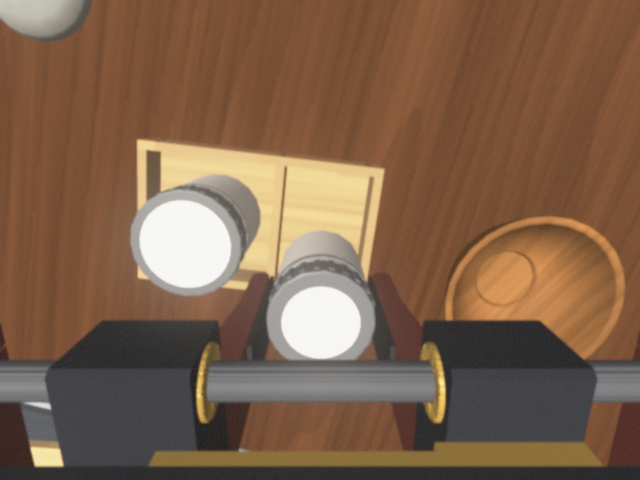

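The big pot stands upright in the left bay, lid at (186,244). The small pot hangs over the right bay. I'll lower it and open only a little.

>>> move_arm(steps=[[[-0.05,0.08,0.6],0,1],[[0,0,1],0,1],[[0,0,1],0,1],[[0,0,0.8],0,1],[[0,0,0.4],0,1],[[0,0,0.18],0,1],[[0,0,0],0,1],[[0,0,0],0,1],[[0,0,0],0,0.38],[[0,0,0],0,0.38],[[0,0,0],0,0.38],[[0,0,-0.6],0,0.38],[[0,0,-1],0,0.38],[[0,0,-1],0,0.38],[[0,0,-1],0,0.38],[[0,0,-1],0,0.38],[[1,0,0],0,0.38],[[1,0,0],0,0.38],[[1,0,0],0,0.38],[[1,0,0],0,0.38]])

```text
t: 32.67
ee_pos: [500.1, -268.6, 161.3]
orientation: [1.936, 2.472, 0.0]
ft_force: [0.6, 0.9, -0.6]
width: 54.3
grasp_force: 0.0
```

>>> move_arm(steps=[[[0,-1,-0.5],0,0.38],[[0,-1,-0.5],0,0.38],[[0,-1,-0.5],0,0.38],[[0,-1,0],0,0.38],[[0,-1,0],0,0.38],[[0,0,0],0,0.38],[[0,0,0],0,0.38]])

```text
t: 33.25
ee_pos: [378.5, -299.7, 198.5]
orientation: [1.938, 2.47, 0.0]
ft_force: [0.4, -0.8, 0.2]
width: 54.5
grasp_force: 0.0
```

```bash
python3 -c "
from h import *
print(ctrl.get_obs()['ee_pos'])
for n in('top','side'):
    d=cams.get_image(n);I=d['image'][:,:,::-1]
    cv2.imwrite('pics/e%s.png'%n,cv2.resize(I[140:340,110:530],(798,380)) if n=='top' else cv2.resize(I[130:450,180:540],(675,600)))
"
```

```text
[ 378.48692322 -299.73426087  198.49009129]
```

View pics/etop.png

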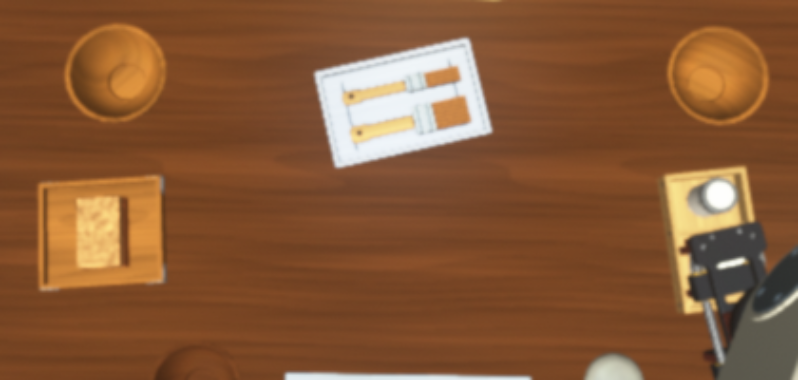

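View pics/eside.png

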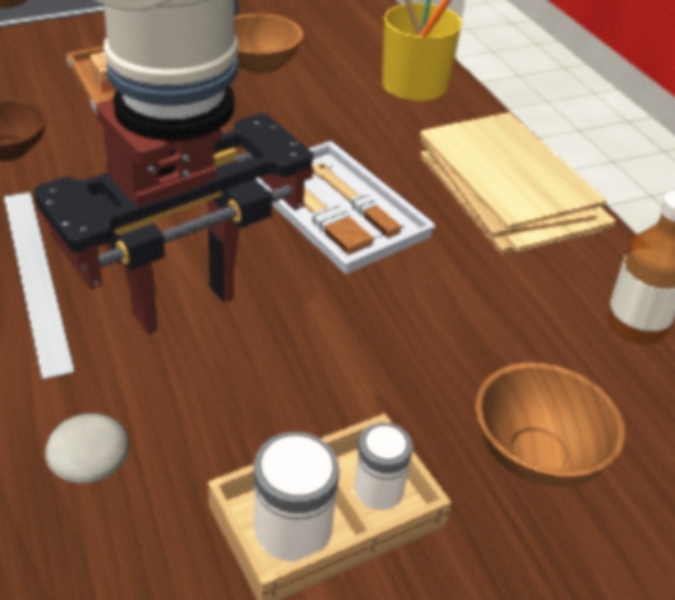

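```bash
python3 -c "
from h import *
t=cams.get_image('top');s=cams.get_image('side');w=cams.get_image('wrist')
o=dict(ctrl.get_obs());o['ee_pos']=np.array([521.1,-364.8,143.1])
u=np.array([np.cos(np.radians(7)),np.sin(np.radians(7))]);v=np.array([u[1],-u[0]])
for n,p,c in(('small top',world((110+720/1.9,140+195/1.9),t,68),(473,-372)),('small side',world((386.9,365.7),s,68),(473,-372)),('big side',world((338.9,378),s,86),(473,-372)),('big wrist',wworld((186,244),w,o,86),(477,-369.2))):
    d=p[:2]-c;print(n,p,'y',d@u,'x',d@v)
# crate rim corners in the side view
P=[world((180+a/1.875,130+b/1.875),s,32)[:2] for a,b in((210,487),(388,416),(450,505),(262,592))];print(np.mean(P,0),P)
"
```

```text
small top [ 522.40499627 -367.2077754    68.        ] y 49.62076418630399 x 1.264450367062807
small side [ 526.53129114 -368.7990896    68.        ] y 53.522369858536635 x 3.346772005999865
big side [ 444.5274632  -380.31769359   86.        ] y -29.273978685330096 x 4.78576539980374
big wrist [ 444.32669874 -374.66813604   86.        ] y -33.09615757523139 x 1.44550361309393
[ 474.79018856 -378.50017669] [array([ 385.9683272 , -340.56023529]), array([ 554.02019089, -317.81656033]), array([ 562.77367361, -415.73371696]), array([ 396.39856254, -439.89019417])]
```

The side and top views both show the job finished. Both brushes lie flat side by side in the tray, the pots stand upright in their own bays within a few millimetres, the block is flat in its box, and the bowls are in place. The arm is clear, so I'm handing it in.

```bash
python3 -c "
from h import *
print(ctrl.close_job())"
```

```text
the job is handed in; nothing more can be done
None
```

I handed the job in at about 33 s: both brushes lie in the tray, each pot stands in its own bay, the block is in its box and the bowls look unmoved; no verdict came back, so this rests on my final camera check.

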